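# Brace the free-spinning turntable and tighten its clamp lever

## Task

The four-arm sample turntable spins freely, so its clamp lever cannot be tightened. Turn the turntable until one of its arms (any one) points straight along the guide channel, lay the loose aluminium fork in the channel between the rails with its tines towards the turntable and slide it fully home over that arm; then push the clamp lever clockwise (seen from above) as far as its stop. Leave the fork home on the arm, and leave the other things on the bench where they are.

Things in the scene. Friction and masses are not known exactly. Their poses are not given: they have to be found in the camera images.
- stand: Fixed stand: plate 310 x 100 x 6 mm. Origin on the bench under the turntable's axis, z up. +x points outward along the guide channel between two rails: x = 110 to 225 mm, tops 28 mm above the bench, inner faces at y = +-31.5 mm, bevelled wider from 18 mm up, open at the top and ends. The fork slides on the plate between them to the axis (-x).
- carousel (a joint): Angle (rad, counter-clockwise from above) of the aluminium four-arm turntable in the stand; spins freely, no limits. At 0, and every pi/2, an arm points up the channel (stand +x). Arms identical, 90 degrees apart: bars 22 mm wide, rounded ends, reaching 95 mm from the axis, 18 to 38 mm above the bench. Hub radius 30 mm, 60 mm high.
- spoke_tip (a point): End of one of the four identical arms, 95 mm from the axis, 28 mm above the bench; its x axis points outward along that arm.
- lever (a joint): Angle (rad) of the clamp lever against the turntable, growing clockwise from above: 0 loose, 1.4 at its stop. Turning it takes about 0.45 N m (6 N at 75 mm out), far more than the turntable's bearing: unbraced, the turntable just turns along. It stays where it is left. At 0 it stands 45 degrees counter-clockwise of the arm with spoke_tip.
- lever_end (a point): Free end of the clamp lever, a dark straight bar 18 mm wide on the turntable's hub, reaching 100 mm from the axis, 64 to 82 mm above the bench (above the arms). Point on its centreline, 73 mm up.
- fork_grip (a point): Centre of the grip rib on the loose aluminium fork (0.25 to 0.5 kg), 48 mm above its underside. Rib 55 mm long (fork x), 22 mm wide (fork y), 30 to 68 mm above the underside, on a block 85 x 58 x 30 mm whose front, the throat, is 42.5 mm to -x of this point and whose rear is 42.5 mm to +x. The fork starts upright on the bench, right or left of the turntable.
- fork_throat (a point): Bottom of the gap between the fork's tines, 15 mm above its underside; x points to the fork's rear. Tines reach 50 mm forward (-x), 30 mm high, 28 mm apart inside, wider at the tips, 60 mm over all. Home in the channel: axes parallel to the stand's, throat against an arm's end about 96 mm from the axis, 3 mm play each side of the arm.
- bowl: Bystander, not to be disturbed: round steel bowl, 120 mm across the rim, 50 mm high. Origin at the centre of its underside.
- tin: Bystander, not to be disturbed: low steel sample tin, 70 mm in diameter, 50 mm high, beside the guide rails. Origin at the centre of its underside.
- beaker: Bystander, not to be disturbed: glass beaker, 68 mm in diameter, 72 mm high, near the turntable. Origin at the centre of its underside.
- jar: Bystander, not to be disturbed: clear jar with white cap, 60 mm in diameter, 70 mm high, near the turntable. Origin at the centre of its underside.
- flask: Bystander, not to be disturbed: conical glass flask, 84 mm across the foot, 130 mm high. Origin at the centre of its underside.
- wash_bottle: Bystander, not to be disturbed: white wash bottle with blue cap, 60 mm in diameter, 160 mm high. Origin at the centre of its underside.
- spoon: Bystander, not to be disturbed: steel sampling spoon 190 mm long lying along its own x axis. Origin at its middle.
There are look-alikes about, which are no part of the job. What is shaped like the part that bears fork_grip but black or orange is not meant.

How it is judged:
By the outcome, as a careful person would: the job done as asked, in the order asked, and still so for the second after the job is handed in, with the robot touching nothing.
It also fails if it takes over 72 s, if anything falls off the work surface, if the arm or the gripper's body presses on something with over 40 N, if the wrist force passes 120 N, or if a joint passes its speed limit or range.

## Robot

A 6-joint arm with a two-finger parallel gripper is mounted at the origin on the work surface. World frame = base frame: x ahead of the robot, y to its left, z up, the work surface at z = 0. Lengths are in mm, angles in rad, forces in N, time in s.
With the tool pointing down it reaches from about 350 to 875 mm from the base axis. Payload 4.2 kg.
Tool frame: the origin (TCP) lies at the very end of the fingers, on their centre line; the grasp point (between the pads) lies 19 mm behind it; z points along the fingers, y is the line along which they close (so a half turn about z gives the same grasp; the last joint's range is limited). The gripper opens to 85 mm and grips with 20 to 120 N. Pads are 22 mm wide; open, the fingers measure 114 mm over their backs; the gripper's body (76 mm by 85 mm) begins 54 mm behind the grasp point. The pads swing forward as they close: fully open they stand 13 mm farther back than shut.
Start: joints at [1.407, 0.385, 0.008, 0, -1.194, -0.259], TCP at [256.414, 569.957, 231.312] pointing down, gripper open.
Joint ranges: [-3.14, 3.14], [-1.21, 2.06], [-1.07, 1.41], [-3.16, 2.05], [-2.99, -0.16], [-3.1, 3.1]. Speed limits (rad/s): [2.79, 2.79, 3.14, 3.14, 3.14, 3.14].

## Interface

Orientations are given as a unit quaternion [x, y, z, w].
In Python, from bench import read_state, get_image, camera_model, job_done gives the robot as it stands.
- The arm moves only by the shell command python3 -m handwheel 'ROWS'. ROWS is JSON, a list of rows, each a list of 7 numbers: the shift along the tool's x, y, z in m, then the turn, a rotation vector about the tool's x, y, z in rad, then the gripper's target within -1 to 1 (fully open at 1, half-way at 0, shut at -1). In form: [[dx, dy, dz, wx, wy, wz, jaw], ...]. A call has 1 to 10 rows; each row is the pose to reach, as a shift and turn from the pose commanded when the call began, along the tool's axes at that moment; what a row does not reach only later rows make up. A row lasts 1/8 s, in which the tool goes at most 62.5 mm and 10.7 degrees, less where a joint would pass 70% of its speed; a pose out of reach is approached as far as the arm can. A call with a gripper value outside its range is refused whole. The fingers move at their own pace and stop on an object; the grip force is fixed at half the most. Time passes only in rows, so rows that repeat a pose let the fingers close. It gives the time, the measured TCP pose, the force, the opening and the grip force at its end, in the units of the state.
- read_state(): the state, without advancing time (a new reading comes with each control period).
- get_image(name): name is "side" or "top"; returns (picture, depth): 480x640x3 uint8, blue, green, red; 480x640 float32, mm along the optical axis (not along the pixel's ray), 0 where there is no reading.
- camera_model(name): a dict with "K" (3x3 intrinsics, pixels), "dist" ([k1, k2, p1, p2, k3] as OpenCV has them; the pictures are not rectified), "rvec" (rotation vector, rad) and "tvec" (3), from world to camera coordinates, as OpenCV has them. Camera axes: x right, y down, z forward; pixel columns grow to the right and rows downward; lengths in mm; the calibration is good to about 2 mm. A picture is of the moment at which its call begins. camera_model takes no time and is no camera call.
- job_done(): hands the job in; it is judged then, once.
The state is a dict: "clock": time; "joints": joint angles; "joint_vel": joint speeds; "joint_efforts": joint torques, N m; "position": TCP position; "ee_rot": TCP orientation; "contact_force": force on the tool from outside, world axes, zero at the start; "wrist_torque": the same for the moment, N m; "gripper_width": finger opening in mm; "grasp_force": force on a finger pad.
Only numpy, scipy, OpenCV 4.12 (cv2) and the standard library are available. Lean on these libraries where they do the work, as an engineer would, in place of code of your own. Each camera call takes 0.05 s, during which the arm holds its last target. There are 200 camera calls.

## Working session

There is one attempt and no reset: what is moved stays moved. The work goes in short steps, Python scripts to look and compute and a shell command to move; the robot and the scene stay as the last step left them, time stands still between calls to the robot, and variables do not carry over. Pictures are saved under pics/ and viewed, at most 10 in all, crops included, and the job is handed in when it is done.

```bash
mkdir -p pics; ls; cat > h.py <<'E'
import numpy as np,cv2
from bench import *
def world(name,d):
    m=camera_model(name);K=np.array(m["K"],float);D=np.array(m["dist"],float)
    R=cv2.Rodrigues(np.array(m["rvec"],float))[0];t=np.array(m["tvec"],float).ravel()
    v,u=np.mgrid[0:480,0:640]
    p=cv2.undistortPoints(np.stack([u,v],-1).reshape(-1,1,2).astype(float),K,D).reshape(480,640,2)
    c=np.dstack([p*d[...,None],d])
    W=(c-t)@R
    W[d==0]=np.nan
    return W
def snap(tag):
    for n in("top","side"):
        im,d=get_image(n);cv2.imwrite(f"pics/{tag}_{n}.png",im);np.savez(f"{tag}_{n}.npz",im=im,W=world(n,d))
E
python3 -c "
from h import *
snap('a');print(read_state())
for n in('top','side'):
  m=camera_model(n);R=cv2.Rodrigues(np.array(m['rvec'],float))[0];print(n,-R.T@np.array(m['tvec']).ravel(),R[2])
"
```

```text
pics
{'clock': 0.1, 'joints': array([ 1.40663499e+00,  3.85494683e-01,  6.72905672e-03, -4.59175772e-04,
       -1.19401109e+00, -2.58625615e-01]), 'joint_vel': array([ 0.00055161, -0.00129671,  0.00389806,  0.00378295,  0.00095001,
       -0.0028416 ]), 'joint_efforts': array([-9.57703924e-05, -3.93315661e+01,  1.88930744e+01,  4.19797719e+00,
       -2.57525331e-03,  7.70627508e-06]), 'position': array([256.18573636, 569.48838967, 230.30523982]), 'ee_rot': array([ 9.77721208e-01, -2.09905249e-01, -1.66409440e-04,  9.99166067e-04]), 'contact_force': array([ 0.38893138,  0.52695124, -0.38993514]), 'wrist_torque': array([-0.02621789,  0.12314362, -0.00216185]), 'grasp_force': 0.0, 'gripper_width': 85.6384805416736}
top [ 397.10641408  -19.91105211 1325.73375009] [ 0.06552442  0.00622413 -0.99783155]
side [ -54.08822041 -713.18357913 1075.14013899] [ 0.39165425  0.52857066 -0.7531401 ]
```

View pics/a_top.png

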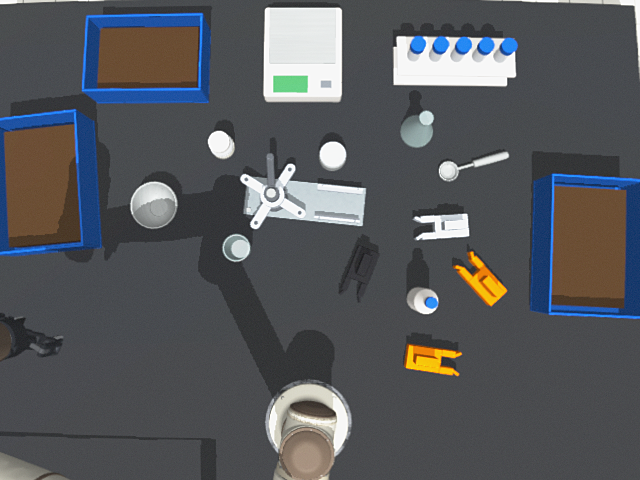

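View pics/a_side.png

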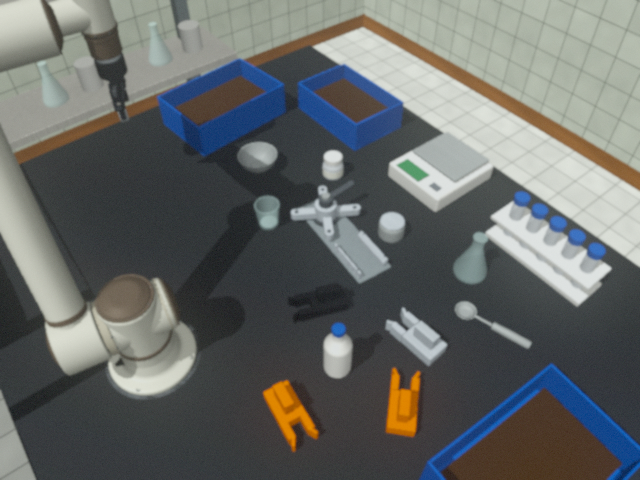

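The top view shows the aluminium turntable at (272,195), with the dark lever pointing up to (270,155) and the channel running right to (365,205). Four parts are fork-shaped: silver (445,226), black (360,268), orange (482,278) and orange (433,360). Only the silver one is aluminium, so that is the fork, and I'll confirm it in the crop.

```bash
python3 - <<'E'
from h import *
z=np.load('a_top.npz');im=z['im'];W=z['W']
c=im[130:290,200:520];cv2.imwrite('pics/crop1.png',cv2.resize(c,None,fx=2.5,fy=2.5,interpolation=cv2.INTER_CUBIC))
def reg(u0,u1,v0,v1,z0,z1,zz=W):
    w=zz[v0:v1,u0:u1].reshape(-1,3);w=w[~np.isnan(w[:,0])];return w[(w[:,2]>z0)&(w[:,2]<z1)]
def rect(p,l):
    r=cv2.minAreaRect(p[:,:2].astype(np.float32));print(l,len(p),np.round(r[0],1),np.round(r[1],1),round(r[2],1),'z',np.round(np.median(p[:,2]),1))
f=(405,475,205,245)
rect(reg(*f,58,75),'rib');rect(reg(*f,22,36),'block+tines');rect(reg(*f,22,75),'fork')
s=(235,375,145,235)
rect(reg(320,375,175,235,22,33),'rails')
p=reg(*s,3,33);rect(p,'stand')
l=reg(*s,74,95);rect(l,'lever')
h=reg(*s,50,70);rect(h,'hub')
a=reg(*s,33,45);rect(a,'arms')
np.save('arms.npy',a);np.save('lev.npy',l)
E
```

```text
rib 208 [ 501.4 -362.4] [22.5 57. ] 0.4 z 67.2
block+tines 729 [ 500.1 -337.3] [ 59.1 137.8] 3.3 z 29.8
fork 975 [ 500.1 -337.3] [ 59.1 137.8] 3.3 z 30.9
rails 294 [557.9 -78.4] [108.8  87.9] 84.2 z 26.8
stand 3927 [596.4  12.2] [233.7 363.4] 0.2 z 6.4
lever 436 [564.3 107. ] [ 63.2 215.3] 69.5 z 82.8
hub 427 [644.4  26.5] [102.6 243.7] 34.5 z 55.3
arms 944 [598.1  26.9] [170.8 275.5] 13.2 z 38.0
```

View pics/crop1.png

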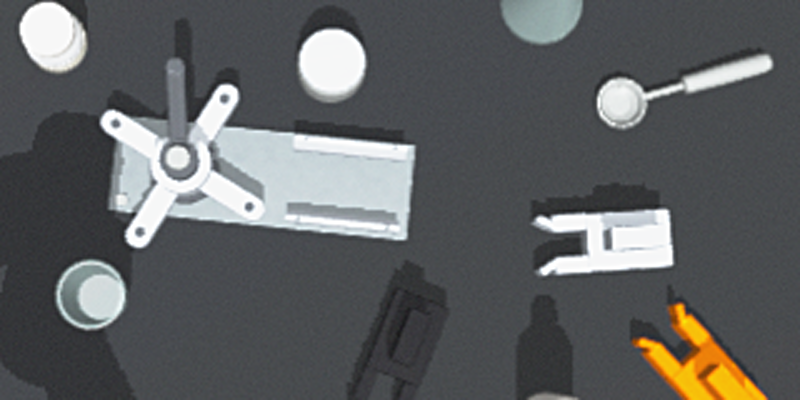

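The enlarged crop confirms it: the silver fork at crop (605,240) is the aluminium one, with its tines to the left. The turntable axis is at about (181,160). The nearest arm's tip is at (257,210), roughly 25° clockwise of the channel. The lever points up at (175,62), and the jar and tin are at (50,35) and (333,65).

```bash
cat > fit.py <<'E'
from h import *
import sys
from scipy.optimize import least_squares
def fit(tag,forkbox):
    z=np.load(tag+'_top.npz');im=z['im'].astype(float);W=z['W']
    v,u=np.mgrid[0:480,0:640];g=im.mean(2);ok=~np.isnan(W[...,0])
    def big(m):
        n,l,s,c=cv2.connectedComponentsWithStats(m.astype(np.uint8));i=1+np.argmax(s[1:,4]);return W[l==i]
    B=(u>238)&(u<372)&(v>150)&(v<235)&ok
    p=W[B&(W[...,2]>3.)&(W[...,2]<30)&(g>90)]
    r=cv2.minAreaRect(big(B&(W[...,2]>3.)&(g>90))[:,:2].astype(np.float32))
    n=W[(u>285)&(u<372)&(v>170)&(v<235)&ok&(W[...,2]>3)&(W[...,2]<31)&(g>90)]
    r=cv2.minAreaRect(n[:,:2].astype(np.float32));b=cv2.boxPoints(r)
    print('plate end',r[0],r[1],r[2]);print(np.round(b,1).tolist())
    k=W[B&(W[...,2]>54)&(W[...,2]<64)&(g>100)]; print('hub',cv2.minEnclosingCircle(k[:,:2].astype(np.float32)),k.mean(0))
    a=W[B&(W[...,2]>33)&(W[...,2]<43)&(g>100)][:,:2]
    def cost(x):
        d=a-x[:2];R=np.hypot(*d.T);th=np.arctan2(d[:,1],d[:,0])-x[2];th=(th+np.pi/4)%(np.pi/2)-np.pi/4
        return np.where(R>32,R*np.sin(th),0)*(R<97)
    c0=k[:,:2].mean(0)
    s=min((least_squares(cost,[*c0,t],loss='soft_l1') for t in np.arange(0,1.5,.2)),key=lambda s:s.cost)
    print('axis,arm deg',np.round(s.x[:2],1),np.degrees(s.x[2])%90,len(a),s.cost,'maxR',np.percentile(np.hypot(*(a-s.x[:2]).T),98))
    l=W[(u>225)&(u<340)&(v>140)&(v<250)&ok&(W[...,2]>74)&(W[...,2]<90)][:,:2]
    l=l[np.hypot(*(l-s.x[:2]).T)<110];d=l-s.x[:2];far=d[np.hypot(*d.T)>35];m=far.mean(0)
    print('lever deg',np.degrees(np.arctan2(m[1],m[0])),'n',len(far),'maxr',np.hypot(*far.T).max())
    u0,u1,v0,v1=forkbox;F=(u>u0)&(u<u1)&(v>v0)&(v<v1)&ok
    for q,(lo,hi) in{'rib':(60,80),'body':(22,38)}.items():
        p=W[F&(W[...,2]>lo)&(W[...,2]<hi)]
        if len(p):
            d=p[:,:2]-p[:,:2].mean(0);print(q,[np.round(x,1) for x in cv2.minAreaRect(p[:,:2].astype(np.float32))],'zmed',np.median(p[:,2]))
            print('mid',np.round((np.percentile(p,1,0)+np.percentile(p,99,0))/2,1))
if __name__=='__main__':fit(sys.argv[1],[int(x) for x in sys.argv[2:6]])
E
python3 fit.py a 405 475 205 245
```

```text
plate end (569.738037109375, -41.14976501464844) (208.2463836669922, 119.78336334228516) 83.2660903930664
[[498.1000061035156, -137.5], [617.0, -151.60000610351562], [641.4000244140625, 55.20000076293945], [522.5, 69.30000305175781]]
hub ((620.683349609375, 17.330585479736328), 116.11129760742188) [575.72182814  78.93103299  59.03117327]
axis,arm deg [559.2 659.1] 39.3384419375227 899 0.0 maxR 742.5382033979365fit.py:24: RuntimeWarning: Mean of empty slice.
  l=l[np.hypot(*(l-s.x[:2]).T)<110];d=l-s.x[:2];far=d[np.hypot(*d.T)>35];m=far.mean(0)
  ret = um.true_divide(
Traceback (most recent call last):
  File "fit.py", line 32, in <module>
    if __name__=='__main__':fit(sys.argv[1],[int(x) for x in sys.argv[2:6]])
                            ~~~^^^^^^^^^^^^^^^^^^^^^^^^^^^^^^^^^^^^^^^^^^^^^
  File "fit.py", line 25, in fit
    print('lever deg',np.degrees(np.arctan2(m[1],m[0])),'n',len(far),'maxr',np.hypot(*far.T).max())
                                                                            ~~~~~~~~~~~~~~~~~~~~^^
ValueError: zero-size array to reduction operation maximum which has no identity
```

```bash
python3 - <<'E'
s=open('fit.py').read()
s=s.replace("np.where(R>32,R*np.sin(th),0)*(R<97)","np.where(R>97,30,np.where(R>32,R*np.sin(th),0))")
s=s.replace("c0=k[:,:2].mean(0)","c0=np.median(W[191:200,268:277].reshape(-1,3),0)[:2];print('c0',c0)")
s=s.replace("loss='soft_l1'","loss='soft_l1',f_scale=3")
# plate: fit via long edges per-pixel
s=s.replace("n=W[(u>285)","n=W[(u>300)").replace("(W[...,2]<31)&(g>90)]","(W[...,2]<10)&(g>120)]\n    n=n[(abs(n[:,1]+10)<150)]\n    x0,x1=[],[]\n    for yy in range(-110,0,5):\n        q=n[abs(n[:,1]-yy)<3,0]\n        if len(q)>5:x0.append((yy,np.percentile(q,2)));x1.append((yy,np.percentile(q,98)))\n    for e in(x0,x1):\n        e=np.array(e);c=np.polyfit(*e.T,1);c=np.polyfit(*e[abs(np.polyval(c,e[:,0])-e[:,1])<5].T,1);print('edge deg',np.degrees(np.arctan(c[0])),'x at y=-50',np.polyval(c,-50))\n    print('ymin',np.percentile(n[:,1],[0.5,2]))")
open('fit.py','w').write(s)
E
python3 fit.py a 405 475 205 245
```

```text
edge deg 5.928597895423769 x at y=-50 513.2512044513744
edge deg 5.257962708697369 x at y=-50 607.0196347471356
ymin [-143.06620087 -140.28012358]
plate end (559.57861328125, -58.83509826660156) (169.02183532714844, 99.88035583496094) 84.40091705322266
[[501.6000061035156, -138.10000610351562], [601.0, -147.8000030517578], [617.5, 20.399999618530273], [518.0999755859375, 30.100000381469727]]
hub ((620.683349609375, 17.330585479736328), 116.11129760742188) [575.72182814  78.93103299  59.03117327]
c0 [nan nan]Traceback (most recent call last):
  File "fit.py", line 40, in <module>
    if __name__=='__main__':fit(sys.argv[1],[int(x) for x in sys.argv[2:6]])
                            ~~~^^^^^^^^^^^^^^^^^^^^^^^^^^^^^^^^^^^^^^^^^^^^^
  File "fit.py", line 29, in fit
    s=min((least_squares(cost,[*c0,t],loss='soft_l1',f_scale=3) for t in np.arange(0,1.5,.2)),key=lambda s:s.cost)
  File "fit.py", line 29, in <genexpr>
    s=min((least_squares(cost,[*c0,t],loss='soft_l1',f_scale=3) for t in np.arange(0,1.5,.2)),key=lambda s:s.cost)
           ~~~~~~~~~~~~~^^^^^^^^^^^^^^^^^^^^^^^^^^^^^^^^^^^^^^^
    return func(*args, **kwargs)
    raise ValueError("Initial guess is outside of provided bounds")
ValueError: Initial guess is outside of provided bounds
```

```bash
sed -i 's/np.median(W\[191/np.nanmedian(W[191/' fit.py; python3 fit.py a 405 475 205 245 | tail -8
```

```text
hub ((620.683349609375, 17.330585479736328), 116.11129760742188) [575.72182814  78.93103299  59.03117327]
c0 [568.93957756  87.95537179]
axis,arm deg [573.6  90.5] 58.470606481604925 899 14416.077865038 maxR 186.36947767631324
lever deg 2.8588382581266814 n 191 maxr 101.20088383946565
rib [array([ 501.4, -362.4]), array([22.5, 57. ]), np.float64(0.4)] zmed 67.26133436080978
mid [ 501.4 -362.2   67.4]
body [array([ 500.1, -337.3]), array([ 59.1, 137.8]), np.float64(3.3)] zmed 29.805133102432578
mid [ 500.4 -338.7   30.1]
```

```bash
cat >> h.py <<'E'
def px(name,u,v,z):
    m=camera_model(name);K=np.array(m["K"],float);D=np.array(m["dist"],float)
    R=cv2.Rodrigues(np.array(m["rvec"],float))[0];t=np.array(m["tvec"],float).ravel()
    r=R.T@np.r_[cv2.undistortPoints(np.array([[[u,v]]],float),K,D).ravel(),1];c=-R.T@t
    return np.round((c+r*(z-c[2])/r[2])[:2],1)
E
python3 - <<'E'
from h import *
for n,u,v,z in[('tip1',230,92,38),('tip2',257,210,38),('tip3',135,240,38),('tip4',108,118,38),('c',182.5,165,38),('hubtop',178,156,82),('lev',175,62,82),('pl1',414,145,6),('pl2',407,240,6),('pl3',120,117,6),('pl4',109,210,6)]:
    print(n,px('top',200+u/2.5,130+v/2.5,z))
z=np.load('a_top.npz');W=z['W'];g=z['im'].mean(2)
p=W[(W[...,2]>34)&(W[...,2]<42)&(g>120)][:,:2];c=px('top',273,196,38);p=p[np.hypot(*(p-c).T)<108]
print(len(p),cv2.minEnclosingCircle(p.astype(np.float32)),p.mean(0))
E
```

```text
tip1 [648.5  42.7]
tip2 [528.2  14.5]
tip3 [497.2 137.3]
tip4 [621.4 166.5]
c [573.6  90.2]
hubtop [576.4  90.9]
lev [669.6  95. ]
pl1 [ 600.  -147.1]
pl2 [ 501.1 -139.6]
pl3 [628.1 158.6]
pl4 [530.7 168.6]
749 ((574.3176879882812, 90.77938842773438), 94.34334564208984) [572.98522209  91.12831808]
```

```bash
cat >> h.py <<'E'
from scipy.spatial.transform import Rotation as Ro
A=np.array([573.3,90.5]);TH=np.radians(-95.5)
ex=np.array([np.cos(TH),np.sin(TH)]);ey=np.array([-ex[1],ex[0]])
def S(x,y): return A+x*ex+y*ey
def go(P,z,yaw):
    "shift/turn in tool axes (mm, rad) from measured pose to world P,z with tool down, tool x at yaw deg"
    s=read_state();R=Ro.from_quat(s['ee_rot'])
    y=np.radians(yaw);T=Ro.from_matrix(np.array([[np.cos(y),np.sin(y),0],[np.sin(y),-np.cos(y),0],[0,0,-1]]))
    d=R.inv().apply(np.r_[P,z]-s['position']);w=(R.inv()*T).as_rotvec()
    print('P',np.round(P,1),'d',np.round(d,1),'w',np.round(w,4),'F',np.round(s['contact_force'],1),'g',np.round([s['gripper_width'],s['grasp_force'],s['clock']],2))
def at():
    s=read_state();d=s['position'][:2]-A;x=Ro.from_quat(s['ee_rot']).as_matrix()[:,0]
    print('stand xy',np.round([d@ex,d@ey],1),'z',round(s['position'][2],1),'yaw',round(np.degrees(np.arctan2(x[1],x[0])),2),'F',np.round(s['contact_force'],1),'Fstand',np.round([s['contact_force'][:2]@ex,s['contact_force'][:2]@ey],1),'g',np.round([s['gripper_width'],s['grasp_force'],s['clock']],2),'j',np.round(s['joints'],2))
E
python3 -c "
from h import *
go(S(78,-20),150,-95.5);go(S(78,-20),14,-95.5)"
```

```text
P [545.9  14.8] d [491.9 386.7  81.1] w [ 0.0017 -0.0013  1.2438] F [ 0.4  0.5 -0.4] g [85.64  0.    0.1 ]
P [545.9  14.8] d [491.9 386.5 217.1] w [ 0.0017 -0.0013  1.2438] F [ 0.4  0.5 -0.4] g [85.64  0.    0.1 ]
```

```bash
python3 -m handwheel '[[0.492,0.387,0.08,0,0,1.244,1],[0.492,0.387,0.08,0,0,1.244,1],[0.492,0.387,0.08,0,0,1.244,1],[0.492,0.387,0.08,0,0,1.244,1],[0.492,0.387,0.08,0,0,1.244,1],[0.492,0.387,0.08,0,0,1.244,1],[0.492,0.387,0.08,0,0,1.244,1],[0.492,0.387,0.08,0,0,1.244,1],[0.492,0.387,0.08,0,0,1.244,1],[0.492,0.387,0.08,0,0,1.244,1]]'; python3 -m handwheel '[[0.0,0.0,0,0,0,0,1],[0,0,0,0,0,0,1]]'; python3 -c "
from h import *
go(S(78,-20),14,-95.5);at()"
```

```text
clock: 1.35
position: [544.1, 18.6, 151.7]
ee_rot: [-0.672, 0.74, 0.0, -0.0]
contact_force: [0.5, 2.1, 1.6]
gripper_width: 85.6
grasp_force: 0.0
clock: 1.6
position: [543.2, 20.2, 151.6]
ee_rot: [-0.672, 0.741, 0.0, -0.0]
contact_force: [0.1, 0.6, 0.3]
gripper_width: 85.3
grasp_force: 0.0
P [545.9  14.8] d [  5.1  -3.4 137.6] w [ 0.0011 -0.0002 -0.001 ] F [0.1 0.6 0.3] g [85.3  0.   1.6]
stand xy [ 72.8 -23.3] z 151.6 yaw -95.56 F [0.1 0.6 0.3] Fstand [-0.6  0.1] g [85.3  0.   1.6] j [ 0.34  0.32 -0.31 -0.   -0.95 -0.43]
```

```bash
python3 -m handwheel '[[0.005,-0.003,0.06,0,0,0,1],[0.005,-0.003,0.11,0,0,0,1],[0.005,-0.003,0.137,0,0,0,1],[0.005,-0.003,0.137,0,0,0,1],[0.005,-0.003,0.137,0,0,0,0],[0.005,-0.003,0.137,0,0,0,0],[0.005,-0.003,0.137,0,0,0,0],[0.005,-0.003,0.137,0,0,0,0]]'; python3 -c "
from h import *
go(S(78,0),14,-95.5);at()"
```

```text
clock: 2.6
position: [546.4, 15.3, 15.8]
ee_rot: [-0.672, 0.74, -0.0, 0.001]
contact_force: [0.2, 0.6, -0.1]
gripper_width: 42.9
grasp_force: 0.0
P [565.8  12.9] d [  0.6 -19.5   1.8] w [-0.0014  0.0006 -0.    ] F [ 0.2  0.6 -0.1] g [42.88  0.    2.6 ]
stand xy [ 77.4 -19.5] z 15.8 yaw -95.5 F [ 0.2  0.6 -0.1] Fstand [-0.6  0.1] g [42.88  0.    2.6 ] j [ 0.32  0.51 -0.44  0.   -0.63 -0.42]
```

```bash
python3 -m handwheel '[[0,-0.005,0,0,0,0,0],[0,-0.01,0,0,0,0,0],[0,-0.015,0,0,0,0,0],[0,-0.0195,0,0,0,0,0],[0,-0.0195,0,0,0,0,-1],[0,-0.0195,0,0,0,0,-1],[0,-0.0195,0,0,0,0,-1],[0,-0.0195,0,0,0,0,-1]]'; python3 -c "
from h import *
at()"
```

```text
clock: 3.6
position: [566.0, 13.3, 15.2]
ee_rot: [-0.672, 0.74, -0.0, 0.001]
contact_force: [2.3, -2.1, -0.4]
gripper_width: 21.0
grasp_force: 60.2
stand xy [77.5  0.1] z 15.2 yaw -95.52 F [ 2.3 -2.1 -0.4] Fstand [1.9 2.5] g [20.99 60.21  3.6 ] j [ 0.31  0.53 -0.39  0.   -0.65 -0.41]
```

```bash
python3 -m handwheel '[[0,0,0,0,0,0,0],[0,0,0,0,0,0,0],[0,0,-0.06,0,0,0,0],[0,0,-0.12,0,0,0,0.4],[0,0,-0.15,0,0,0,0.4]]'; python3 -c "
from h import *
go(np.array([501.2,-362]),120,-87)"
```

```text
clock: 4.22
position: [566.6, 13.8, 169.0]
ee_rot: [-0.673, 0.74, -0.001, 0.002]
contact_force: [0.6, 0.8, -1.1]
gripper_width: 59.9
grasp_force: 0.0
P [ 501.2 -362. ] d [380.4  29.6  48.2] w [-0.0053  0.0013 -0.1474] F [ 0.6  0.8 -1.1] g [59.88  0.    4.22]
```

```bash
python3 -m handwheel '[[0.38,0.03,0.048,0,0,-0.147,0.4],[0.38,0.03,0.048,0,0,-0.147,0.4],[0.38,0.03,0.048,0,0,-0.147,0.4],[0.38,0.03,0.048,0,0,-0.147,0.4],[0.38,0.03,0.048,0,0,-0.147,0.4],[0.38,0.03,0.048,0,0,-0.147,0.4],[0.38,0.03,0.048,0,0,-0.147,0.4],[0.38,0.03,0.048,0,0,-0.147,0.4],[0.38,0.03,0.048,0,0,-0.147,0.4]]'; python3 -c "
from h import *
snap('b')
im=cv2.imread('pics/b_top.png')[150:290,230:510];cv2.imwrite('pics/b_crop.png',cv2.resize(im,None,fx=2.8,fy=2.8,interpolation=cv2.INTER_CUBIC))
z=np.load('b_top.npz');W=z['W'];g=z['im'].mean(2)
for n,u,v in(('rib',1,1),):pass
go(np.array([501.2,-362]),34,-87);at()"
```

```text
clock: 5.35
position: [499.6, -360.8, 117.4]
ee_rot: [0.726, -0.688, 0.0, -0.0]
contact_force: [-0.5, -0.9, 0.1]
gripper_width: 59.3
grasp_force: 0.0
P [ 501.2 -362. ] d [ 1.4 -1.3 83.6] w [-0.0005 -0.0001  0.001 ] F [-0.2  0.4  0.2] g [59.58  0.    5.45]
stand xy [456.1 -29.9] z 117.6 yaw -86.95 F [-0.2  0.4  0.2] Fstand [-0.3 -0.3] g [59.58  0.    5.45] j [-0.36  0.47 -0.16 -0.   -0.94  0.42]
```

View pics/b_crop.png

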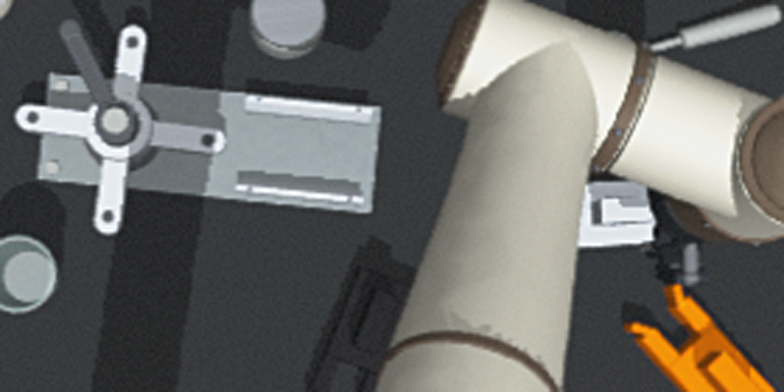

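The picture shows one arm, with its tip at (215,140), now lined up with the channel. The lever points up-left at (70,30), and the gripper is over the silver fork's rib at (615,210). I'll descend and grip.

```bash
python3 -m handwheel '[[0.001,-0.001,0.045,0,0,0,0.1],[0.001,-0.001,0.075,0,0,0,0.1],[0.001,-0.001,0.084,0,0,0,0.1],[0.001,-0.001,0.084,0,0,0,0.1],[0.001,-0.001,0.084,0,0,0,-1],[0.001,-0.001,0.084,0,0,0,-1],[0.001,-0.001,0.084,0,0,0,-1],[0.001,-0.001,0.084,0,0,0,-1]]'; python3 -c "
from h import *
at()
print(px('top',472.9,253.6,30),px('top',457.8,265,30))"
```

```text
clock: 6.45
position: [501.7, -363.5, 35.0]
ee_rot: [0.725, -0.689, 0.002, -0.001]
contact_force: [1.3, 1.3, 6.7]
gripper_width: 21.3
grasp_force: 59.6
stand xy [458.8 -27.7] z 35.0 yaw -87.03 F [1.3 1.3 6.7] Fstand [-1.4  1.2] g [21.29 59.6   6.45] j [-0.37  0.57 -0.23  0.   -0.76  0.42]
[ 430.5 -417.1] [ 401.6 -378.1]
```

```bash
python3 -m handwheel '[[0,0,-0.03,0,0,0,-1],[0,0,-0.06,0,0,0,-1],[0,0,-0.06,0,0,0,-1],[0,0,-0.06,0,0,0,-1]]'; python3 -c "
from h import *
at();go(S(208,0),85,-95.5)"
```

```text
clock: 6.95
position: [498.7, -362.2, 91.1]
ee_rot: [0.725, -0.689, -0.002, 0.0]
contact_force: [-0.2, -0.2, -4.5]
gripper_width: 21.5
grasp_force: 59.8
stand xy [457.7 -30.9] z 91.1 yaw -87.14 F [-0.2 -0.2 -4.5] Fstand [ 0.2 -0.2] g [21.47 59.77  6.95] j [-0.37  0.5  -0.19 -0.   -0.89  0.42]
P [ 553.4 -116.5] d [-242.6  -66.9    6.5] w [0.0031 0.0023 0.146 ] F [-0.2 -0.2 -4.5] g [21.47 59.77  6.95]
```

```bash
python3 -m handwheel '[[-0.05,-0.013,0,0,0,0.04,-1],[-0.1,-0.026,0,0,0,0.08,-1],[-0.15,-0.04,0,0,0,0.12,-1],[-0.2,-0.054,0,0,0,0.146,-1],[-0.235,-0.065,0.006,0,0,0.146,-1],[-0.243,-0.067,0.006,0,0,0.146,-1],[-0.243,-0.067,0.006,0,0,0.146,-1],[-0.243,-0.067,0.006,0,0,0.146,-1]]'; python3 -c "
from h import *
at()
im,d=get_image('side');cv2.imwrite('pics/c_side.png',cv2.resize(im[150:330,250:490],None,fx=3,fy=3,interpolation=cv2.INTER_CUBIC));go(S(208,0),60,-95.5)"
```

```text
clock: 7.95
position: [554.1, -117.9, 86.5]
ee_rot: [-0.672, 0.74, 0.0, -0.001]
contact_force: [-0.5, 0.2, -3.5]
gripper_width: 21.0
grasp_force: 59.7
stand xy [209.2   0.8] z 86.5 yaw -95.52 F [-0.5  0.2 -3.5] Fstand [-0.1 -0.5] g [20.96 59.66  7.95] j [ 0.08  0.43 -0.32 -0.   -0.82 -0.17]
P [ 553.4 -116.5] d [-1.3  0.9 26.7] w [ 0.0009 -0.0001 -0.0007] F [-0.2 -0.4 -4.5] g [21.51 59.66  8.  ]
```

View pics/c_side.png

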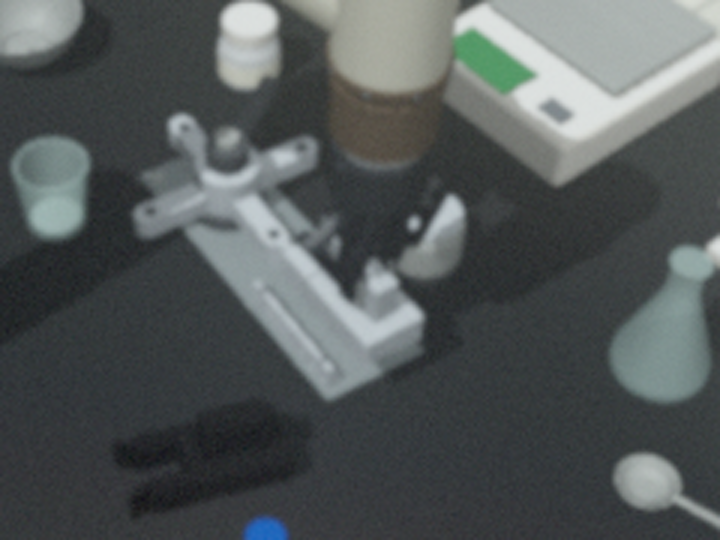

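The side view shows the fork level in the gripper above the channel, with its block at about (390,330) and its tines reaching towards the arm end at (275,235). Tin and jar are clear. I'll lower it in stages while watching the force.

```bash
python3 -m handwheel '[[-0.001,0.001,0.015,0,0,0,-1],[-0.001,0.001,0.027,0,0,0,-1],[-0.001,0.001,0.032,0,0,0,-1],[-0.001,0.001,0.034,0,0,0,-1]]'; python3 -c "
from h import *
at()"; python3 -m handwheel '[[0,0,0.003,0,0,0,-1],[0,0,0.006,0,0,0,-1],[0,0,0.006,0,0,0,-1]]';python3 -c "
from h import *
at()"
```

```text
clock: 8.5
position: [553.8, -115.9, 52.5]
ee_rot: [-0.673, 0.74, 0.0, -0.0]
contact_force: [-0.6, -0.7, -3.3]
gripper_width: 21.3
grasp_force: 59.7
stand xy [207.3   0.4] z 52.5 yaw -95.44 F [-0.6 -0.7 -3.3] Fstand [ 0.7 -0.5] g [21.29 59.71  8.5 ] j [ 0.08  0.48 -0.36  0.   -0.74 -0.18]
clock: 8.88
position: [554.0, -115.7, 47.1]
ee_rot: [-0.673, 0.74, -0.0, 0.0]
contact_force: [-0.2, -0.6, -3.7]
gripper_width: 21.0
grasp_force: 59.7
stand xy [207.1   0.6] z 47.1 yaw -95.44 F [-0.2 -0.6 -3.7] Fstand [ 0.6 -0.1] g [20.99 59.71  8.88] j [ 0.08  0.48 -0.36  0.   -0.72 -0.18]
```

```bash
python3 -m handwheel '[[0,0,0.003,0,0,0,-1],[0,0,0.005,0,0,0,-1],[0,0,0.0065,0,0,0,-1],[0,0,0.0065,0,0,0,-1]]';python3 -c "
from h import *
at()"
```

```text
clock: 9.38
position: [554.1, -115.7, 40.9]
ee_rot: [-0.673, 0.74, -0.0, 0.0]
contact_force: [-0.6, 1.2, -0.4]
gripper_width: 21.0
grasp_force: 59.9
stand xy [207.1   0.6] z 40.9 yaw -95.43 F [-0.6  1.2 -0.4] Fstand [-1.1 -0.7] g [20.98 59.94  9.38] j [ 0.08  0.49 -0.37  0.   -0.71 -0.18]
```

```bash
python3 -m handwheel '[[-0.008,0,0,0,0,0,-1],[-0.016,0,0,0,0,0,-1],[-0.024,0,0,0,0,0,-1],[-0.032,0,0,0,0,0,-1],[-0.04,0,0,0,0,0,-1],[-0.048,0,0,0,0,0,-1]]';python3 -c "
from h import *
at()"; python3 -m handwheel '[[-0.005,0,0,0,0,0,-1],[-0.010,0,0,0,0,0,-1],[-0.015,0,0,0,0,0,-1],[-0.018,0,0,0,0,0,-1],[-0.018,0,0,0,0,0,-1]]';python3 -c "
from h import *
at()"
```

```text
clock: 10.12
position: [558.6, -67.6, 40.9]
ee_rot: [-0.673, 0.74, -0.0, -0.0]
contact_force: [-0.3, -5.3, 3.7]
gripper_width: 20.9
grasp_force: 60.7
stand xy [158.8   0.5] z 40.9 yaw -95.42 F [-0.3 -5.3  3.7] Fstand [5.3 0.2] g [20.93 60.67 10.12] j [ 0.17  0.49 -0.37  0.   -0.71 -0.26]
clock: 10.75
position: [560.3, -49.8, 40.9]
ee_rot: [-0.673, 0.74, -0.0, 0.0]
contact_force: [-0.7, -3.0, 5.8]
gripper_width: 21.0
grasp_force: 60.9
stand xy [140.9   0.5] z 40.9 yaw -95.43 F [-0.7 -3.   5.8] Fstand [ 3.1 -0.4] g [20.99 60.94 10.75] j [ 0.2   0.49 -0.38 -0.   -0.71 -0.29]
```

Sliding freely; now the last millimetres, until the throat touches.

```bash
for i in 1; do python3 -m handwheel '[[-0.001,0,0,0,0,0,-1],[-0.002,0,0,0,0,0,-1],[-0.003,0,0,0,0,0,-1]]'; done;python3 -c "
from h import *
at()"; python3 -m handwheel '[[-0.001,0,0,0,0,0,-1],[-0.002,0,0,0,0,0,-1]]';python3 -c "
from h import *
at()"
```

```text
clock: 11.12
position: [560.5, -47.4, 40.9]
ee_rot: [-0.673, 0.74, -0.0, -0.0]
contact_force: [-1.0, -5.8, 5.4]
gripper_width: 21.3
grasp_force: 60.9
stand xy [138.5   0.5] z 40.9 yaw -95.45 F [-1.  -5.8  5.4] Fstand [ 5.8 -0.4] g [21.32 60.92 11.12] j [ 0.2   0.49 -0.38  0.   -0.71 -0.3 ]
clock: 11.38
position: [560.6, -45.5, 40.9]
ee_rot: [-0.673, 0.74, -0.0, -0.0]
contact_force: [0.1, -5.7, 6.3]
gripper_width: 21.7
grasp_force: 60.9
stand xy [136.6   0.4] z 40.9 yaw -95.45 F [ 0.1 -5.7  6.3] Fstand [5.7 0.6] g [21.67 60.92 11.38] j [ 0.21  0.49 -0.38  0.   -0.71 -0.3 ]
```

```bash
python3 -m handwheel '[[-0.001,0,0,0,0,0,-1],[-0.002,0,0,0,0,0,-1]]';python3 -c "
from h import *
at()"; python3 -m handwheel '[[-0.001,0,0,0,0,0,-1],[-0.002,0,0,0,0,0,-1]]';python3 -c "
from h import *
at()"
```

```text
clock: 11.62
position: [560.5, -45.1, 40.9]
ee_rot: [-0.673, 0.74, -0.001, -0.001]
contact_force: [1.2, -16.0, 5.3]
gripper_width: 21.4
grasp_force: 60.9
stand xy [136.2   0.3] z 40.9 yaw -95.46 F [  1.2 -16.    5.3] Fstand [15.8  2.7] g [21.43 60.91 11.62] j [ 0.21  0.49 -0.38  0.   -0.71 -0.31]
clock: 11.88
position: [560.4, -44.9, 41.0]
ee_rot: [-0.672, 0.74, -0.001, -0.002]
contact_force: [1.4, -23.6, 5.1]
gripper_width: 21.3
grasp_force: 60.9
stand xy [1.361e+02 1.000e-01] z 41.0 yaw -95.5 F [  1.4 -23.6   5.1] Fstand [23.4  3.6] g [21.32 60.91 11.88] j [ 0.21  0.49 -0.38  0.01 -0.71 -0.31]
```

```bash
python3 -m handwheel '[[0.004,0,0,0,0,0,-1],[0.004,0,0,0,0,0,0],[0.004,0,0,0,0,0,0],[0.004,0,-0.03,0,0,0,0],[0.004,0,-0.08,0,0,0,-1],[0.004,0,-0.12,0,0,0,-1],[0.12,0,-0.12,0,0,0,-1],[0.12,0,-0.12,0,0,0,-1],[0.12,0,-0.12,0,0,0,-1]]';python3 -c "
from h import *
at();snap('d')
im=cv2.imread('pics/d_top.png')[130:250,200:400];cv2.imwrite('pics/d_crop.png',cv2.resize(im,None,fx=4,fy=4,interpolation=cv2.INTER_CUBIC))
"
```

```text
clock: 13.0
position: [549.0, -162.7, 160.0]
ee_rot: [-0.671, 0.741, 0.0, 0.0]
contact_force: [-0.4, 0.6, -0.3]
gripper_width: -0.0
grasp_force: 0.0
stand xy [254.4   0. ] z 160.0 yaw -95.69 F [-0.4  0.6 -0.3] Fstand [-0.6 -0.4] g [-0.05  0.   13.  ] j [-0.01  0.36 -0.22 -0.   -0.99 -0.09]
```

View pics/d_crop.png

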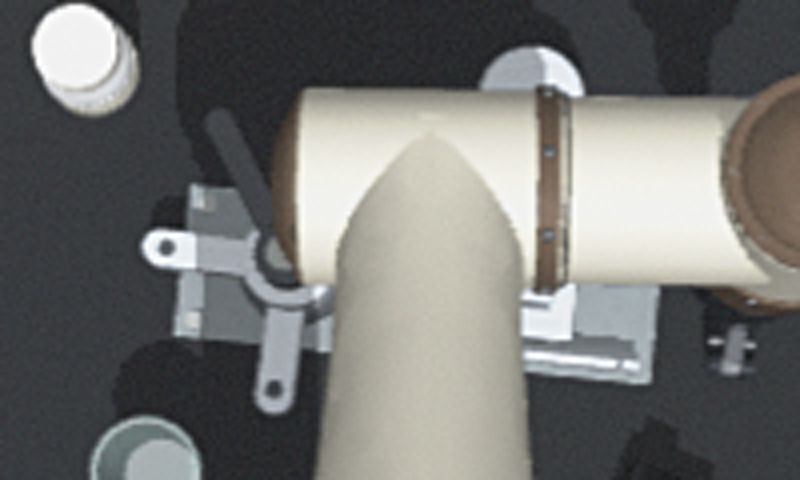

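The crop shows the lever pointing up-left, tip at (215,115), the jar at (80,50), and the rear of the fork's block at (550,310), deep in the channel. The arm hides the tines.

```bash
python3 -c "
from h import *
p=px('top',200+218/4,130+118/4,82);d=p-A;a=np.degrees(np.arctan2(d[1],d[0]));print(p,a,np.hypot(*d),'jar',px('top',200+78/4,130+48/4,70))
print('knob',px('top',200+283/4,130+253/4,82))
th=np.radians(a);P=A+75*np.array([np.cos(th),np.sin(th)])+38*np.array([-np.sin(th),np.cos(th)])
go(P,160,a-90)
"
```

```text
[657.8 133. ] 26.700501940139578 94.58593975850745 jar [704.5 222.7]
knob [574.3  92. ]
P [623.2 158.1] d [-3.242e+02 -4.290e+01  2.000e-01] w [ 2.00e-04  7.00e-04 -5.62e-01] F [ 0.5  0.5 -0.6] g [-0.12  0.   13.1 ]
```

```bash
python3 -m handwheel '[[-0.05,-0.007,0,0,0,-0.1,-1],[-0.324,-0.043,0,0,0,-0.562,-1],[-0.324,-0.043,0,0,0,-0.562,-1],[-0.324,-0.043,0,0,0,-0.562,-1],[-0.324,-0.043,0,0,0,-0.562,-1],[-0.324,-0.043,0,0,0,-0.562,-1],[-0.324,-0.043,0,0,0,-0.562,-1],[-0.324,-0.043,0,0,0,-0.562,-1],[-0.324,-0.043,0,0,0,-0.562,-1]]';python3 -c "
from h import *
go(np.array([623.2,158.1]),60,-63.3)
R0=Ro.from_quat(read_state()['ee_rot'])
"
```

```text
clock: 14.22
position: [622.8, 156.7, 160.7]
ee_rot: [0.851, -0.525, -0.0, 0.0]
contact_force: [-0.3, -0.1, -0.7]
gripper_width: -0.3
grasp_force: 0.0
P [623.2 158.1] d [ -1.1  -1.  100.7] w [ 0.0003  0.     -0.0004] F [-0.3 -0.1 -0.7] g [-0.26  0.   14.22]
```

```bash
python3 -m handwheel '[[-0.001,-0.001,0.05,0,0,0,-1],[-0.001,-0.001,0.09,0,0,0,-1],[-0.001,-0.001,0.1,0,0,0,-1],[-0.001,-0.001,0.1,0,0,0,-1]]'; cat >> h.py <<'E'
A2=np.array([573.8,91.3])
def arc(angs,off=20,r=75,z=60):
    s=read_state();R=Ro.from_quat(s['ee_rot'])
    for a in angs:
        t=np.radians(a);P=A2+r*np.array([np.cos(t),np.sin(t)])+off*np.array([-np.sin(t),np.cos(t)])
        y=t-np.pi/2;T=Ro.from_matrix(np.array([[np.cos(y),np.sin(y),0],[np.sin(y),-np.cos(y),0],[0,0,-1]]))
        print(a,np.round(R.inv().apply(np.r_[P,z]-s['position'])/1000,4),np.round((R.inv()*T).as_rotvec()[2],3))
E
python3 -c "
from h import *
at();arc([28,24,20,16,12,8,4,0])"
```

```text
clock: 14.72
position: [624.0, 158.6, 61.0]
ee_rot: [0.851, -0.525, 0.0, 0.0]
contact_force: [-0.3, -0.4, 0.8]
gripper_width: 0.2
grasp_force: 0.0
stand xy [-72.6  43.9] z 61.0 yaw -63.28 F [-0.3 -0.4  0.8] Fstand [ 0.4 -0.2] g [ 0.21  0.   14.72] j [ 0.5   0.57 -0.15  0.   -0.85 -0.03]
28 [0.0159 0.0006 0.0011] -0.022
24 [ 0.0211 -0.0008  0.0011] 0.048
20 [ 0.0264 -0.0017  0.0011] 0.117
16 [ 0.0318 -0.0023  0.0011] 0.187
12 [ 0.0372 -0.0025  0.0011] 0.257
8 [ 0.0427 -0.0023  0.0011] 0.327
4 [ 0.048  -0.0018  0.0011] 0.397
0 [ 0.0534 -0.0009  0.0011] 0.466
```

```bash
python3 -m handwheel '[[0.008,0,0.001,0,0,0,-1],[0.016,0,0.001,0,0,0,-1],[0.021,-0.001,0.001,0,0,0.05,-1],[0.0265,-0.002,0.001,0,0,0.12,-1],[0.032,-0.002,0.001,0,0,0.19,-1],[0.037,-0.0025,0.001,0,0,0.26,-1],[0.0425,-0.0025,0.001,0,0,0.33,-1]]'; 
python3 -c "
from h import *
at();arc([4,0,-4,-8,-12,-16,-20,-24])"
```

```text
clock: 15.6
position: [645.4, 123.7, 61.0]
ee_rot: [0.753, -0.658, -0.0, -0.002]
contact_force: [-3.9, 4.7, 1.7]
gripper_width: -0.1
grasp_force: 2.9
stand xy [-40.   68.5] z 61.0 yaw -82.27 F [-3.9  4.7  1.7] Fstand [-4.3 -4.4] g [-0.11  2.95 15.6 ] j [ 0.43  0.59 -0.11 -0.   -0.87 -0.3 ]
4 [ 0.0074 -0.0009  0.001 ] 0.065
0 [ 0.0128 -0.0017  0.001 ] 0.135
-4 [ 0.0182 -0.0022  0.0009] 0.205
-8 [ 0.0236 -0.0023  0.0009] 0.274
-12 [ 0.029  -0.0021  0.0009] 0.344
-16 [ 0.0344 -0.0014  0.0009] 0.414
-20 [ 0.0397 -0.0004  0.0009] 0.484
-24 [0.0449 0.001  0.0009] 0.554
```

Pushing with about 6 N, as expected.

```bash
python3 -m handwheel '[[0.0075,-0.001,0,0,0,0.065,-1],[0.013,-0.002,0,0,0,0.135,-1],[0.018,-0.002,0,0,0,0.205,-1],[0.0235,-0.0025,0,0,0,0.275,-1],[0.029,-0.002,0,0,0,0.345,-1],[0.0345,-0.0015,0,0,0,0.415,-1],[0.0395,-0.0005,0,0,0,0.485,-1],[0.045,0.001,0,0,0,0.555,-1]]'; 
python3 -c "
from h import *
at();arc([-26,-29,-32,-35,-38,-40,-42,-44])"
```

```text
clock: 16.6
position: [650.9, 79.7, 61.0]
ee_rot: [-0.544, 0.839, 0.001, 0.002]
contact_force: [-1.9, 8.0, 1.7]
gripper_width: -0.2
grasp_force: 3.1
stand xy [ 3.3 78.2] z 61.0 yaw -114.08 F [-1.9  8.   1.7] Fstand [-7.8 -2.6] g [-0.22  3.13 16.6 ] j [ 0.37  0.59 -0.11 -0.   -0.87 -0.79]
-26 [ 0.0034 -0.0005  0.001 ] 0.033
-29 [ 0.0074 -0.0013  0.001 ] 0.086
-32 [ 0.0114 -0.002   0.001 ] 0.138
-35 [ 0.0154 -0.0023  0.001 ] 0.191
-38 [ 0.0195 -0.0025  0.001 ] 0.243
-40 [ 0.0222 -0.0025  0.0009] 0.278
-42 [ 0.0249 -0.0024  0.0009] 0.313
-44 [ 0.0276 -0.0022  0.0009] 0.348
```

```bash
python3 -m handwheel '[[0.0035,-0.0005,0,0,0,0.035,-1],[0.0075,-0.0015,0,0,0,0.085,-1],[0.0115,-0.002,0,0,0,0.14,-1],[0.0155,-0.0025,0,0,0,0.19,-1],[0.0185,-0.0025,0,0,0,0.23,-1]]'; 
python3 -c "
from h import *
at();arc([-38,-39,-40,-41,-42,-43,-44,-45])"
```

```text
clock: 17.23
position: [646.5, 61.9, 61.2]
ee_rot: [-0.445, 0.896, 0.001, 0.003]
contact_force: [-0.6, 7.3, 0.5]
gripper_width: -0.1
grasp_force: 3.0
stand xy [21.4 75.6] z 61.2 yaw -127.2 F [-0.6  7.3  0.5] Fstand [-7.2 -1.3] g [-0.09  3.   17.23] j [ 0.34  0.58 -0.13 -0.   -0.85 -0.99]
-38 [0.0016 0.0004 0.0012] 0.014
-39 [0.003  0.0001 0.0012] 0.031
-40 [ 0.0043 -0.0002  0.0011] 0.049
-41 [ 0.0056 -0.0005  0.0011] 0.066
-42 [ 0.0069 -0.0007  0.0011] 0.084
-43 [ 0.0083 -0.0009  0.0011] 0.101
-44 [ 0.0096 -0.0011  0.0011] 0.119
-45 [ 0.011  -0.0013  0.0011] 0.136
```

```bash
python3 -m handwheel '[[0.0015,0,0,0,0,0.015,-1],[0.003,0,0,0,0,0.03,-1],[0.0045,0,0,0,0,0.05,-1]]'; 
python3 -c "
from h import *
at()";python3 -m handwheel '[[0.0015,0,0,0,0,0.015,-1],[0.003,0,0,0,0,0.03,-1]]'; 
python3 -c "
from h import *
at()"
```

```text
clock: 17.6
position: [644.7, 58.3, 61.2]
ee_rot: [-0.423, 0.906, 0.0, 0.004]
contact_force: [2.8, 6.5, -0.2]
gripper_width: -0.1
grasp_force: 3.1
stand xy [25.2 74.2] z 61.2 yaw -130.01 F [ 2.8  6.5 -0.2] Fstand [-6.8  2.1] g [-0.06  3.09 17.6 ] j [ 0.34  0.57 -0.14 -0.   -0.85 -1.04]
clock: 17.85
position: [643.3, 55.9, 61.3]
ee_rot: [-0.409, 0.913, 0.0, 0.005]
contact_force: [3.6, 6.3, -1.9]
gripper_width: 0.1
grasp_force: 3.2
stand xy [27.8 73. ] z 61.3 yaw -131.71 F [ 3.6  6.3 -1.9] Fstand [-6.6  3. ] g [ 0.1   3.18 17.85] j [ 0.34  0.57 -0.15 -0.   -0.85 -1.06]
```

```bash
for k in 1; do python3 -m handwheel '[[0.0015,0,0,0,0,0.015,-1],[0.003,0,0,0,0,0.03,-1]]' | grep contact; done; python3 -c "
from h import *
at()";python3 -m handwheel '[[0.0015,0,0,0,0,0.01,-1],[0.003,0,0,0,0,0.02,-1]]' |grep contact
python3 -c "
from h import *
at()"
```

```text
contact_force: [5.4, 8.6, -3.1]
stand xy [29.7 72.2] z 61.4 yaw -133.43 F [ 5.4  8.6 -3.1] Fstand [-9.1  4.6] g [-0.26  4.85 18.1 ] j [ 0.33  0.57 -0.15 -0.   -0.84 -1.09]
contact_force: [8.9, 12.1, -6.9]
stand xy [30.1 72.3] z 61.5 yaw -134.54 F [ 8.9 12.1 -6.9] Fstand [-12.9   7.7] g [ 0.16  7.56 18.35] j [ 0.33  0.57 -0.15 -0.   -0.83 -1.11]
```

```bash
python3 -m handwheel '[[0.0015,0,0,0,0,0,-1],[0.003,0,0,0,0,0,-1],[0.003,0,0,0,0,0,-1]]' |grep contact
python3 -c "
from h import *
at()"
```

```text
contact_force: [11.0, 15.2, -8.8]
stand xy [30.2 72.2] z 61.6 yaw -134.47 F [11.  15.2 -8.8] Fstand [-16.1   9.5] g [-0.23  9.46 18.73] j [ 0.33  0.56 -0.16 -0.   -0.83 -1.11]
```

```bash
python3 -m handwheel '[[-0.015,0,0,0,0,0,-1],[-0.025,0,0,0,0,0,-1],[-0.03,0,-0.05,0,0,0,-1],[-0.03,0,-0.11,0,0,0,-1],[-0.03,0,-0.15,0,0,0,-1],[-0.05,0.05,-0.15,0,0,0,-1],[-0.11,0.25,-0.15,0,0,0,-1],[-0.11,0.25,-0.15,0,0,0,-1],[-0.11,0.25,-0.15,0,0,0,-1],[-0.11,0.25,-0.15,0,0,0,-1]]' |grep -E "clock|pos"
python3 -c "
from h import *
at();snap('e')
im=cv2.imread('pics/e_top.png')[130:250,200:400];cv2.imwrite('pics/e_crop.png',cv2.resize(im,None,fx=4,fy=4,interpolation=cv2.INTER_CUBIC))
"
```

```text
clock: 19.98
position: [531.6, 303.1, 210.0]
stand xy [-207.6  -61.9] z 210.0 yaw -134.41 F [ 0.8 -0.3  1. ] Fstand [0.3 0.9] g [-0.36  0.   19.98] j [ 0.78  0.38 -0.06  0.   -1.14 -1.56]
```

View pics/e_crop.png

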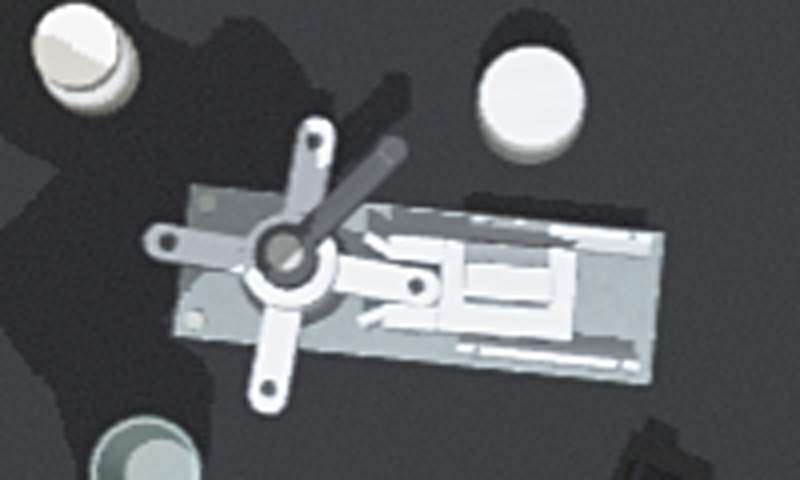

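```bash
python3 -c "
from h import *
q=lambda u,v,z:px('top',200+u/4,130+v/4,z)
c=A2
ang=lambda p:np.degrees(np.arctan2(*(p-c)[::-1]))
for u,v in((315,140),(417,287),(268,388),(167,242)):
  p=q(u,v,38);print('arm',p,ang(p)%90,np.hypot(*(p-c)))
p=q(393,152,82);print('lev',ang(p),np.hypot(*(p-c)))
t=q(442,290,36);b=q(577,294,36);print('throat',np.hypot(*(t-c)),'rear dist',np.dot(q(575,295,36)-c,ex))
"
```

```text
arm [653.   76.5] 79.41529182503905 80.57096251131674
arm [559.3  11. ] 79.7642375243524 81.59865194964927
arm [494.9 104.4] 80.57300920343422 79.98012253053878
arm [587.3 169.6] 80.21759296819272 79.45527043563567
lev -46.28484074160852 91.45189992558933
throat 97.43931444750623 rear dist 181.08234004856115
```

The fork is home: the throat is about 97 mm from the axis, and the block's rear reads 181 mm, matching the expected 181 mm. The lever measures about 1.42 rad against the turntable, at its stop. In the crop the jar, tin and beaker stand where they were, and the arm is clear. Handing in.

```bash
python3 -c "
from bench import *
print(job_done())"
```

```text
the job is handed in; nothing more can be done
None
```

The job is handed in, with no verdict shown: the fork is home over an arm in the channel and the lever is at its clockwise stop, but the lever push left the turntable about 4° clockwise of straight, which I put down to play in the fork and left as is.

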